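# Dress two wooden display blocks with the stamping goods

## Robot

A 7-joint arm with a two-finger parallel gripper is mounted at the origin on a cart in front of the work surface, level with it; the furniture and walls round the work are solid. World frame = base frame: x ahead of the robot, y to its left, z up, the work surface at z = 0. Lengths are in m, angles in rad, forces in N, time in s.
With the tool pointing down it reaches from about 0.425 to 0.8 m from the base axis. Payload 8.3 kg.
Tool frame: the origin (TCP) lies at the very end of the fingers, on their centre line; the grasp point (between the pads) lies 19 mm behind it; x points along the fingers, z is the direction in which the jaws open and shut, and the axes are right-handed (so a half turn about x gives the same grasp; the last joint's range is limited). The gripper opens to 85 mm and grips with 20 to 120 N. Pads are 22 mm wide; open, the fingers measure 114 mm over their backs; the gripper's body (76 mm by 85 mm) begins 54 mm behind the grasp point. The pads swing forward as they close: fully open they stand 13 mm farther back than shut.
Start: joints at [1.14, 0.383, 0.016, 1.37, -0.006, 1.388, -0.046], TCP at [0.225, -0.583, 0.231] pointing down, gripper open.
Joint ranges: [-2.95, 2.95], [-0.25, 2.06], [-1.52, 1.56], [0.18, 2.33], [-1.44, 4.58], [0.02, 2.06], [-3.01, 3.01]. Speed limits (rad/s): [2.39, 2.39, 3.01, 3.01, 3.14, 3.14, 3.14].

## Interface

Orientations are given as a unit quaternion [x, y, z, w].
In Python, from bench import read_state, get_image, job_done gives the robot as it stands.
- The arm moves only by the tool jog_arm, never from a script. Its arguments are lists of equal length, an entry for each row: "slide": the shift along the tool's x, y, z in mm, a list of three; "turn": the turn about the tool's x in rad; "claw": the closure, from -1 (fully open) to 1 (shut). In form: {"slide": [[tx, ty, tz], ...], "turn": [turn, ...], "claw": [claw, ...]}. A call has exactly 8 rows; each row shifts and turns the commanded pose from where the row before left it, along the tool's axes as they then stand; what a row does not reach is not made up. A row lasts 1/8 s, in which the tool goes at most 62.5 mm and 10.7 degrees, less where a joint would pass 70% of its speed; a pose out of reach is approached as far as the arm can. A call with a gripper value outside its range is refused whole. The fingers move at their own pace and stop on an object; "grip_force" is the grip in N (left out, the last holds). Time passes only in rows, so rows that do not move let the fingers close, or fill a call up. It gives the time, the measured TCP pose, the force and the opening at its end, in the units of the state.
- read_state(): the state, without advancing time (a new reading comes with each control period).
- get_image(name): name is "side" or "top" or "wrist"; returns a dict with "frame" (400x640x3 uint8, red, green, blue), "fx", "fy", "cx", "cy" (pixels), "origin" and "rotation" of the camera in the world. Camera axes: x right, y down, z forward; pixel columns grow to the right and rows downward; lengths in m; the calibration is good to about 2 mm. A picture is of the moment at which its call begins. There is no depth.
- job_done(): hands the job in, once; it reports no verdict.
The state is a dict: "clock": time; "q": joint angles; "joint_velocities": joint speeds; "joint_efforts": joint torques, N m; "tcp_pos": TCP position; "tcp_rot": TCP orientation; "contact_force": force on the tool from outside, world axes, zero at the start; "moment": the same for the moment, N m; "grip_width": finger opening in m.
Only numpy, scipy, OpenCV 4.12 (cv2) and the standard library are available. Lean on these libraries where they do the work, as an engineer would, in place of code of your own. Each camera call takes 0.05 s, during which the arm holds its last target. There are 200 camera calls.

## Task

Dress the two routed wooden display blocks for the table. On the wide one, lay the ink pad flat in the rectangular pocket and stand the roller stamp upright in the square hole to the right of it; on the narrow one, lay one tape roll flat in the round pocket with the other tape roll squarely on top of it, and stand the loose white carton upright in the slot behind them. Leave the other goods where they are.

Things in the scene. Friction and masses are not known exactly. Their poses are not given: they have to be found in the camera images.
- wide_block: fixed light wood block, 100 (x) x 160 (y) x 22 mm high, grey felt in its pockets; stands left or right on the table. Origin: centre of underside; x away from the robot (within 0.2 rad), y left, z up. Rectangular pocket for the ink pad: 82 (x) x 90 (y) mm, centre (0, 26) mm, floor 16 mm up (6 deep). Square hole for the stamp: 32 x 32 mm, centre (0, -52) mm, floor 6 mm up (16 deep). 2 mm chamfers.
- narrow_block: fixed light wood block, 120 (x) x 100 (y) x 22 mm high, grey felt in its pockets; on the other side of the table. Origin: centre of underside; x away from the robot (within 0.2 rad), y left, z up. Round pocket for the tape: 66 mm diameter, centre (-18, 0) mm, floor 16 mm up (6 deep). Carton slot, behind: 30 (x) x 74 (y) mm, centre (38, 0) mm, floor 6 mm up (16 deep). 2 mm chamfers.
- ink_pad: the ink pad, closed: a flat black box, 69 mm (x) by 76 mm (y) and 20 mm high, 60 g (the part to grip is 65 mm across x). Origin at the centre of its underside, z up. It lies flat on the table; grasp it from above across x, its short side. Either way round will do in the pocket, with its x along the block's x.
- tape_a: one of two alike rolls of paper tape, lying flat: a disc of 51 mm diameter and 18 mm height, white top, patterned sides, solid middle; about 22 g. Origin at the centre of its underside, z up. Grasp across the roll from above. Either roll may be the lower one.
- tape_b: one of two alike rolls of paper tape, lying flat: a disc of 51 mm diameter and 18 mm height, white top, patterned sides, solid middle; about 22 g. Origin at the centre of its underside, z up. Grasp across the roll from above. Either roll may be the lower one.
- stamp: the roller stamp: a slim black pocket stamp, 23 mm by 23 mm and 68 mm high, standing upright with its cap on top (the cap stays on); about 32 g. Origin at the centre of its underside, z up along its length. Its sides are roughly flat, square to its x and y; any quarter turn will do in the hole.
- carton: the loose slim white carton standing upright alone on the table (those leaning in the wooden bin at the back right are not meant): 20 mm thick (x), 60 mm wide (y), 105 mm high, 45 g. Origin: centre of its underside, z up. Grasp it from above across x, its thickness; in the slot its x lies along the block's x, either way round.
- yellow_box: a small yellow carton, 72 by 92 mm and 24 mm high, lying flat near the right edge of the table; to be left where it is. Origin at the centre of its underside.
- flat_pack: a flat white pack, 85 by 110 mm and 12 mm high, lying behind the clear sticker racks; to be left where it is. Origin at the centre of its underside.
Mind the look-alikes: they are no part of the job. What is shaped like the carton but green is not meant.

How it is judged:
At the end, for the whole second after the job is handed in: Resting on the floors: ink pad in the wide block's pocket (12 mm, 0.3 rad), stamp upright in its hole (10 mm), a tape in the round pocket (11 mm), the other flat on it (12 mm), carton upright in the slot (10 mm across, 12 along, 0.3 rad); tall ones tilt under 0.15 rad (x of ink_pad in the frame of wide_block between -0.012 and 0.012 m and y of ink_pad in the frame of wide_block between 0.014 and 0.038 m and z of ink_pad in the frame of wide_block between 0.012 and 0.02 m and angle between the x axis of ink_pad and the x axis of wide_block, either way round below 0.3 rad and angle between each of ink_pad, tape_a, tape_b's own z axis and vertical below 0.08 rad and linear speed of each of ink_pad, stamp, tape_a, tape_b, carton below 0.02 m/s and x of stamp in the frame of wide_block between -0.01 and 0.01 m and y of stamp in the frame of wide_block between -0.062 and -0.042 m and z of stamp in the frame of wide_block between 0.002 and 0.01 m and angle between each of stamp, carton's own z axis and vertical below 0.15 rad and ((x of tape_a in the frame of narrow_block between -0.029 and -0.007 m and y of tape_a in the frame of narrow_block between -0.011 and 0.011 m and z of tape_a in the frame of narrow_block between 0.012 and 0.02 m and horizontal distance between tape_b and tape_a below 0.012 m and z of tape_b in the frame of tape_a between 0.014 and 0.022 m) or (x of tape_b in the frame of narrow_block between -0.029 and -0.007 m and y of tape_b in the frame of narrow_block between -0.011 and 0.011 m and z of tape_b in the frame of narrow_block between 0.012 and 0.02 m and horizontal distance between tape_a and tape_b below 0.012 m and z of tape_a in the frame of tape_b between 0.014 and 0.022 m)) and x of carton in the frame of narrow_block between 0.028 and 0.048 m and y of carton in the frame of narrow_block between -0.012 and 0.012 m and z of carton in the frame of narrow_block between 0.002 and 0.01 m and angle between the x axis of carton and the x axis of narrow_block, either way round below 0.3 rad); the robot touches nothing.
It fails at once if the yellow carton is moved more than 15 mm (distance of yellow_box from where it was at the start of the episode above 0.015 m).
It fails at once if the flat pack is moved more than 15 mm (distance of flat_pack from where it was at the start of the episode above 0.015 m).
It also fails if it takes over 138 s, if anything falls off the work surface, if the arm or the gripper's body presses on something with over 40 N, if the wrist force passes 120 N, or if a joint passes its speed limit or range.

## Working session

There is one attempt and no reset: what is moved stays moved. The work goes in short steps, Python scripts to look and compute and a tool call to move; the robot and the scene stay as the last step left them, time stands still between calls to the robot, and variables do not carry over. Pictures are saved under pics/ and viewed, about 12 in all and at most 16, crops included, and the job is handed in when it is done.

Besides the shell and the picture viewer there is one more tool, called by a JSON object that holds its "fn" and its "kwargs", one argument or row to a line. jog_arm: Moves the arm, as the interface text tells. Its arguments: {"type":"object","properties":{"slide":{"type":"array","items":{"type":"array","items":{"type":"number"}}},"turn":{"type":"array","items":{"type":"number"}},"claw":{"type":"array","items":{"type":"number"}},"grip_force":{"type":"number"}},"required":["slide","turn","claw"]}

```bash
mkdir -p pics; ls; python3 - <<'E'
from bench import *
import cv2
s=read_state(); print({k:s[k] for k in('clock','tcp_pos','tcp_rot','grip_width','q')})
for n in('top','side'):
    d=get_image(n); cv2.imwrite(f'pics/{n}0.png',d['frame'][...,::-1]); print(n,d['fx'],d['fy'],d['cx'],d['cy'],d['origin'],d['rotation'])
E
```

```text
pics
{'clock': 0.0, 'tcp_pos': array([ 0.22461258, -0.5827193 ,  0.23028146]), 'tcp_rot': array([ 0.40048976,  0.58358566, -0.39972387,  0.58245734]), 'grip_width': 0.08553095025531632, 'q': array([ 1.14006947,  0.38424775,  0.01636496,  1.37113503, -0.0063215 ,
        1.38818684, -0.04649429])}
top 377.9989814648819 377.9989814648819 320.419429981436 192.25403549485955 [ 0.39283685 -0.04105942  1.46861936] [ 0.70873452 -0.70094549  0.05875723 -0.05402203]
side 406.4444307181922 406.4444307181922 322.9307207180921 199.9643544891315 [0.15075579 0.73359559 1.10238624] [-0.24208513  0.90600941 -0.33370832  0.09581494]
```

View pics/top0.png

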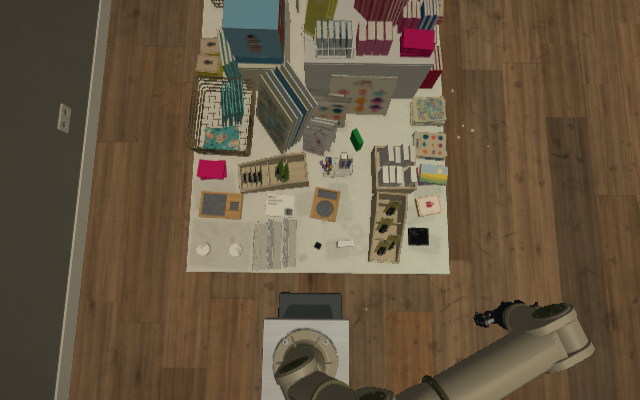

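View pics/side0.png

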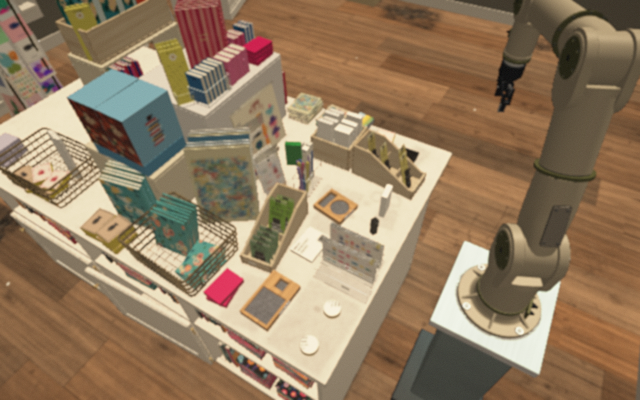

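```bash
cat > h.py <<'E'
from bench import *
import numpy as np, cv2
from scipy.spatial.transform import Rotation as R
def Rc(d):
    r=np.asarray(d['rotation']); return R.from_quat(r).as_matrix()
def pix2w(d,u,v,z):
    ray=Rc(d)@np.array([(u-d['cx'])/d['fx'],(v-d['cy'])/d['fy'],1]); o=np.asarray(d['origin'])
    return o+ray*(z-o[2])/ray[2]
def w2pix(d,p):
    c=Rc(d).T@(np.asarray(p)-d['origin']); return np.array([d['fx']*c[0]/c[2]+d['cx'],d['fy']*c[1]/c[2]+d['cy']])
def crop(d,x0,x1,y0,y1,s): return cv2.resize(d['frame'][y0:y1,x0:x1,::-1],None,fx=s,fy=s,interpolation=cv2.INTER_CUBIC)
def go(x,y,z,yaw):
    """tool-frame shift and turn from present pose to TCP x,y,z with jaw axis at yaw (mod pi)"""
    s=read_state(); m=R.from_quat(s['tcp_rot']).as_matrix(); d=m.T@(np.array([x,y,z])-s['tcp_pos'])*1000
    c=np.arctan2(m[1,2],m[0,2]); best=(yaw-c+np.pi/2)%np.pi-np.pi/2
    print('t',s['clock'],'slide',d.round(1),'turn',round(-best,3),'or',round(-best+np.pi*np.sign(best),3),'jawyaw',round(c,3),'q7',s['q'][6].round(2),'xaxis',m[:,0].round(3))
    print(' after-turn slide',(R.from_rotvec([best,0,0]).apply(d)).round(1))
E
python3 - <<'E'
from h import *
d=get_image('top')
a=crop(d,195,360,188,260,4.8);b=crop(d,370,445,195,250,4.6)
c=np.zeros((a.shape[0]+b.shape[0],a.shape[1],3),np.uint8);c[:a.shape[0]]=a;c[a.shape[0]:,:b.shape[1]]=b
cv2.imwrite('pics/c1.png',c);print(c.shape,a.shape)
for n,u,v,z in(('wide',221,205,.022),('narrow',324,204,.022),('t1',203,248,.018),('t2',236,249,.018),('stamp',318,245,.068),('carton',346,243,.105),('pad',418,236,.02),('edge',320,272,0)):print(n,pix2w(d,u,v,z).round(3))
go(.5,0,.2,0)
E
```

```text
(599, 792, 3) (346, 792, 3)
wide [0.572 0.332 0.022]
narrow [ 0.58  -0.064  0.022]
t1 [0.407 0.393 0.018]
t2 [0.405 0.268 0.018]
stamp [ 0.422 -0.042  0.068]
carton [ 0.43  -0.143  0.105]
pad [ 0.461 -0.424  0.02 ]
edge [ 0.322 -0.051  0.   ]
t 0.15 slide [  31.2  466.5 -444.7] turn -1.203 or 1.939 jawyaw -1.203 q7 -0.05 xaxis [-0.001  0.001 -1.   ]
 after-turn slide [ 31.2 582.8 275.4]
```

View pics/c1.png

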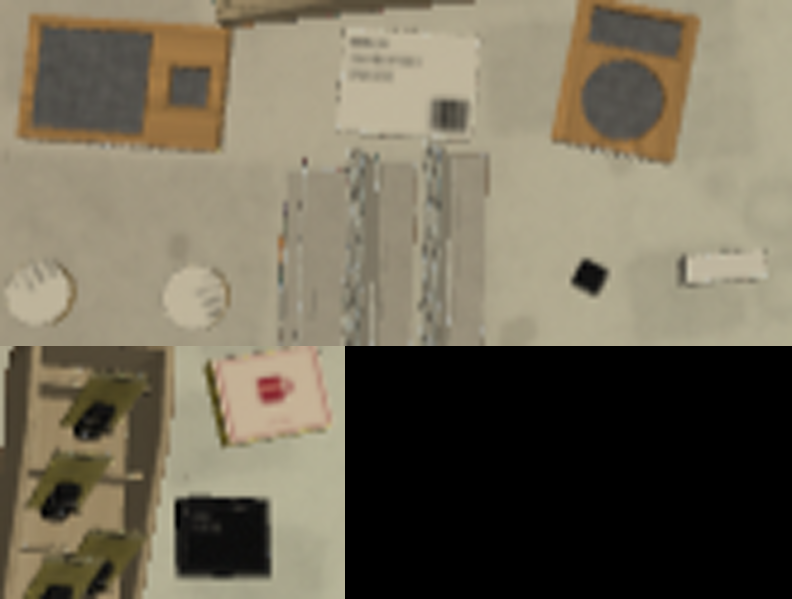

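```bash
cat > m.py <<'E'
from h import *
d=get_image('top')
def A(pts,z,s=4.8,x0=195,y0=188,dy=0): return np.array([pix2w(d,(u+.5)/s-.5+x0,(v-dy+.5)/s-.5+y0,z)[:2] for u,v in pts])
def box(n,pts,z,**k):
    p=A(pts,z,**k); f=(p[0]+p[1]-p[2]-p[3])/2; l=(p[0]+p[3]-p[1]-p[2])/2
    print(n,'c',p.mean(0).round(4),'xlen',np.hypot(*f).round(4),'ylen',np.hypot(*l).round(4),'yawx',np.arctan2(f[1],f[0]).round(3),'yawy-90',(np.arctan2(l[1],l[0])-np.pi/2).round(3))
box('wide',[(32,14),(232,27),(219,151),(20,137)],.022)
box('narrow',[(577,0),(698,16),(675,162),(553,140)],.022)
box('rect',[(38,25),(152,35),(143,133),(32,125)],.02)
box('stamp',[(583,258),(608,272),(598,295),(572,283)],.068)
box('carton',[(684,257),(767,251),(768,278),(687,284)],.105)
box('pad',[(177,497),(269,498),(270,576),(178,577)],.02,s=4.6,x0=370,y0=195,dy=346)
box('yellow',[(220,362),(322,347),(330,427),(228,443)],.024,s=4.6,x0=370,y0=195,dy=346)
print('tapes',A([(38,293),(195,296)],.018),'circ',A([(623,99)],.018))
E
python3 m.py
```

```text
wide c [0.573  0.3333] xlen 0.0999 ylen 0.1604 yawx -0.048 yawy-90 -0.057
narrow c [ 0.5799 -0.0676] xlen 0.1174 ylen 0.0988 yawx -0.153 yawy-90 -0.145
rect c [0.575  0.3616] xlen 0.0801 ylen 0.0908 yawx -0.02 yawy-90 -0.069
stamp c [ 0.4211 -0.0409] xlen 0.0199 ylen 0.0219 yawx -0.404 yawy-90 -0.457
carton c [ 0.4284 -0.1424] xlen 0.02 ylen 0.0614 yawx 0.074 yawy-90 0.083
pad c [ 0.461  -0.4246] xlen 0.0652 ylen 0.0765 yawx -0.018 yawy-90 0.011
yellow c [ 0.5799 -0.4705] xlen 0.0681 ylen 0.0873 yawx 0.063 yawy-90 0.162
tapes [[0.4049805  0.39464683]
 [0.40394203 0.27087857]] circ [[ 0.56419588 -0.06558245]]
```

{"fn": "jog_arm", "kwargs": {
  "slide": [
    [0, 0, 0],
    [0, 0, 0],
    [0, 0, 0],
    [0, 0, 0],
    [0, 0, 0],
    [0, 0, 0],
    [0, 0, 0],
    [0, 0, 0]
  ],
  "turn": [-0.172, -0.172, -0.172, -0.172, -0.172, -0.172, -0.172, 0],
  "claw": [-1, -1, -1, -1, -1, -1, -1, -1],
  "grip_force": 30
}}

```text
clock: 1.2
tcp_pos: [0.2246, -0.5831, 0.231]
tcp_rot: [0.0, 0.707, 0.0, 0.707]
contact_force: [0.5, 0.4, -1.0]
grip_width: 0.0857
```

{"fn": "jog_arm", "kwargs": {
  "slide": [
    [10, 20, 32],
    [10, 20, 32],
    [10, 20, 32],
    [10, 20, 32],
    [10, 20, 32],
    [10, 20, 32],
    [10, 20, 32],
    [10, 8, 12]
  ],
  "turn": [0, 0, 0, 0, 0, 0, 0, 0],
  "claw": [-1, -1, -1, -1, -1, -1, -1, -1]
}}

```text
clock: 2.2
tcp_pos: [0.463, -0.4326, 0.1508]
tcp_rot: [0.0, 0.707, 0.001, 0.707]
contact_force: [-0.6, 1.0, -0.0]
grip_width: 0.0855
```

```bash
python3 - <<'E'
from h import *
go(.461,-.433,.002,0)
print(read_state()['tcp_pos'])
d=get_image('wrist');cv2.imwrite('pics/w1.png',d['frame'][...,::-1]);print(d['origin'],w2pix(d,[.461,-.4246,.02]),w2pix(d,[.461+.0345,-.4246+.038,.02]),w2pix(d,[.461-.0345,-.4246-.038,.02]))
E
```

```text
t 2.2 slide [148.8  -0.6  -2.1] turn 0.001 or -3.14 jawyaw 0.001 q7 0.61 xaxis [ 0.001  0.001 -1.   ]
 after-turn slide [148.8  -0.6  -2.1]
[ 0.4629986  -0.4325761   0.15079315]
[ 0.46278965 -0.35816425  0.29378814] [312.4367292  181.97639346] [355.512427  135.7880198] [272.61081338 224.68015393]
```

View pics/w1.png

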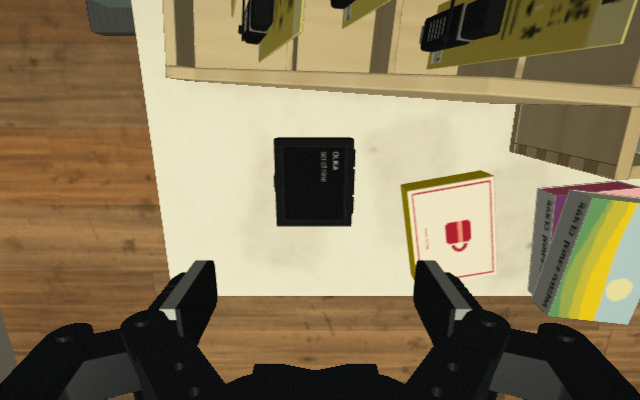

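{"fn": "jog_arm", "kwargs": {
  "slide": [
    [30, 0, 0],
    [30, 0, 0],
    [30, 0, 0],
    [25, 0, 0],
    [15, 0, 0],
    [10, 0, 0],
    [5, 0, 0],
    [4, 0, 0]
  ],
  "turn": [0, 0, 0, 0, 0, 0, 0, 0],
  "claw": [-1, -1, -1, -1, -1, -1, -1, -1]
}}

```text
clock: 3.25
tcp_pos: [0.461, -0.4353, 0.0028]
tcp_rot: [-0.001, 0.707, 0.0, 0.707]
contact_force: [-1.1, 0.2, 0.5]
grip_width: 0.0856
```

{"fn": "jog_arm", "kwargs": {
  "slide": [
    [0, 0, 0],
    [0, 0, 0],
    [0, 0, 0],
    [0, 0, 0],
    [0, 0, 0],
    [0, 0, 0],
    [0, 0, 0],
    [0, 0, 0]
  ],
  "turn": [0, 0, 0, 0, 0, 0, 0, 0],
  "claw": [1, 1, 1, 1, 1, 1, 1, 1],
  "grip_force": 35
}}

```text
clock: 4.25
tcp_pos: [0.4611, -0.4352, 0.003]
tcp_rot: [-0.001, 0.707, 0.0, 0.707]
contact_force: [-0.2, 0.2, 5.3]
grip_width: 0.0642
```

{"fn": "jog_arm", "kwargs": {
  "slide": [
    [-10, 0, 0],
    [-30, 0, 0],
    [-50, 0, 0],
    [-50, 0, 0],
    [-50, 0, 0],
    [-50, 10, 0],
    [-10, 30, 7],
    [0, 50, 7]
  ],
  "turn": [0, 0, 0, 0, 0, 0, 0, 0],
  "claw": [1, 1, 1, 1, 1, 1, 1, 1]
}}

```text
clock: 5.25
tcp_pos: [0.4744, -0.3457, 0.2538]
tcp_rot: [0.0, 0.706, -0.001, 0.708]
contact_force: [1.0, 0.3, -0.3]
grip_width: 0.0642
```

{"fn": "jog_arm", "kwargs": {
  "slide": [
    [0, 50, 7],
    [0, 50, 7],
    [0, 50, 7],
    [0, 50, 7],
    [0, 50, 7],
    [0, 50, 7],
    [0, 50, 7],
    [0, 50, 7]
  ],
  "turn": [0, 0, 0, 0, 0, 0, 0, 0],
  "claw": [1, 1, 1, 1, 1, 1, 1, 1]
}}

```text
clock: 6.25
tcp_pos: [0.5298, 0.0566, 0.2527]
tcp_rot: [-0.0, 0.707, 0.0, 0.707]
contact_force: [0.8, 0.2, -0.2]
grip_width: 0.0643
```

{"fn": "jog_arm", "kwargs": {
  "slide": [
    [0, 50, 7],
    [0, 50, 7],
    [0, 50, 7],
    [0, 50, 7],
    [0, 50, 7],
    [0, 40, 7],
    [0, 10, 0],
    [0, 0, 0]
  ],
  "turn": [0, 0, 0, 0, 0, 0, 0.053, 0],
  "claw": [1, 1, 1, 1, 1, 1, 1, 1]
}}

```text
clock: 7.25
tcp_pos: [0.571, 0.3563, 0.252]
tcp_rot: [0.018, 0.707, -0.018, 0.707]
contact_force: [-0.3, -0.7, 0.1]
grip_width: 0.064
```

```bash
python3 - <<'E'
from h import *
print(read_state()['tcp_pos'])
go(.5738,.3487,.10,-.053)
d=get_image('wrist');cv2.imwrite('pics/w2.png',d['frame'][...,::-1])
E
```

```text
[0.57099388 0.35627203 0.25202856]
t 7.25 slide [152.   -7.4   3.3] turn 0.003 or -3.138 jawyaw -0.05 q7 -0.85 xaxis [-0.001  0.    -1.   ]
 after-turn slide [152.   -7.4   3.4]
```

View pics/w2.png

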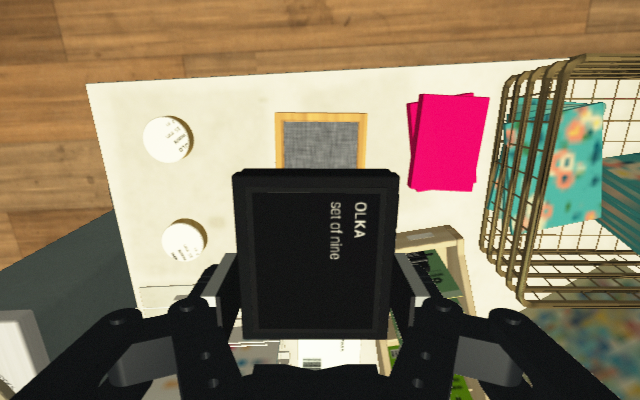

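```bash
python3 - <<'E'
from h import *
d=get_image('wrist')
z=.252+.0175
p=np.array([pix2w(d,u,v,z) for u,v in((234,174),(397,174),(392,338),(243,338))]);print(p.round(4),p.mean(0).round(4))
print('blk',[pix2w(d,u,v,.022).round(4) for u,v in((275,113),(367,113))], 'pocket',[pix2w(d,u,v,.022).round(4) for u,v in((281,121),(361,121))])
c,s=np.cos(-.053),np.sin(-.053)
for x in(-.05,.05): print('exp',.573+c*x-s*.08,.3333+s*x+c*.08)
E
```

```text
[[0.5433 0.4036 0.2695]
 [0.6051 0.4005 0.2695]
 [0.6044 0.3262 0.2695]
 [0.5383 0.3295 0.2695]] [0.5728 0.3649 0.2695]
blk [array([0.5318, 0.4164, 0.022 ]), array([0.6301, 0.4115, 0.022 ])] pocket [array([0.5376, 0.4078, 0.022 ]), array([0.6236, 0.4035, 0.022 ])]
exp 0.5273082238151486 0.41583642583171054
exp 0.6271678066890746 0.4105389067665709
```

{"fn": "jog_arm", "kwargs": {
  "slide": [
    [20, -5.5, 4],
    [40, 0, 0],
    [45, 0, 0],
    [45, 0, 0],
    [30, 0, 0],
    [10, 0, 0],
    [0, 0, 0],
    [0, 0, 0]
  ],
  "turn": [0, 0, 0, 0, 0, 0, 0, 0],
  "claw": [1, 1, 1, 1, 1, 1, 1, 1]
}}

```text
clock: 8.35
tcp_pos: [0.5765, 0.3499, 0.0644]
tcp_rot: [0.019, 0.706, -0.018, 0.708]
contact_force: [-0.3, -0.2, 0.4]
grip_width: 0.0644
```

```bash
python3 - <<'E'
from h import *
print(read_state()['tcp_pos'])
d=get_image('wrist');cv2.imwrite('pics/w3.png',d['frame'][...,::-1])
print('blk exp', [w2pix(d,[x,y,.022]).round(0) for x,y in((.5273,.4158),(.6272,.4105))])
E
```

```text
[0.57649314 0.34993569 0.06438681]
blk exp [array([216., 121.]), array([403., 121.])]
```

View pics/w3.png

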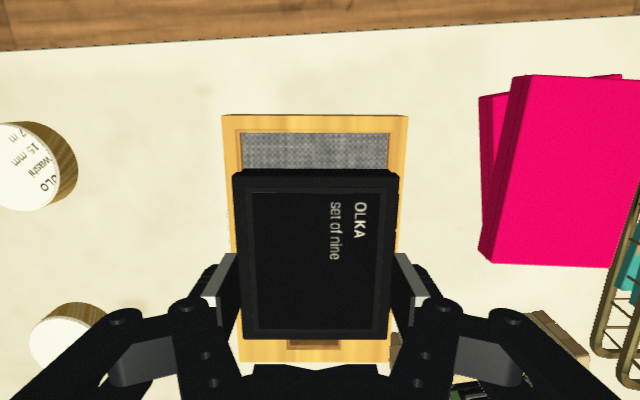

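{"fn": "jog_arm", "kwargs": {
  "slide": [
    [10, 2.5, 0],
    [10, 0, 0],
    [10, 0, 0],
    [6, 0, 0],
    [4, 0, 0],
    [3, 0, 0],
    [0, 0, 0],
    [0, 0, 0]
  ],
  "turn": [0, 0, 0, 0, 0, 0, 0, 0],
  "claw": [1, 1, 1, 1, 1, 1, 1, 1]
}}

```text
clock: 9.4
tcp_pos: [0.5757, 0.3521, 0.0196]
tcp_rot: [0.018, 0.707, -0.018, 0.707]
contact_force: [0.2, -0.3, 0.4]
grip_width: 0.0641
```

{"fn": "jog_arm", "kwargs": {
  "slide": [
    [0, 0, 0],
    [0, 0, 0],
    [0, 0, 0],
    [0, 0, 0],
    [-15, 0, 0],
    [-35, 0, 0],
    [-40, 0, 0],
    [-20, 0, 0]
  ],
  "turn": [0, 0, 0, 0, 0, 0, 0, 0],
  "claw": [-1, -1, -1, -1, -1, -1, -1, -1]
}}

```text
clock: 10.4
tcp_pos: [0.5765, 0.353, 0.1331]
tcp_rot: [0.019, 0.706, -0.017, 0.708]
contact_force: [1.5, -0.1, 0.1]
grip_width: 0.086
```

{"fn": "jog_arm", "kwargs": {
  "slide": [
    [0, 7, -34],
    [0, 7, -34],
    [0, 7, -34],
    [0, 7, -34],
    [0, 7, -34],
    [0, 0, 0],
    [0, 0, 0],
    [0, 0, 0]
  ],
  "turn": [0, 0, 0, 0, 0, 0, 0, 0],
  "claw": [-1, -1, -1, -1, -1, -1, -1, -1]
}}

```text
clock: 11.4
tcp_pos: [0.4089, 0.3951, 0.1292]
tcp_rot: [0.019, 0.707, -0.019, 0.707]
contact_force: [0.6, -0.0, -0.7]
grip_width: 0.0855
```

```bash
python3 - <<'E'
from h import *
print(read_state()['tcp_pos'])
d=get_image('wrist');cv2.imwrite('pics/w4.png',d['frame'][...,::-1]);np.savez('w4.npz',**{k:v for k,v in d.items()})
print('exp', [w2pix(d,[x,y,.018]).round(0) for x,y in((.405,.3946),(.404,.271))])
E
```

```text
[0.40885226 0.39508497 0.12915828]
exp [array([310., 198.]), array([317., 331.])]
```

View pics/w4.png

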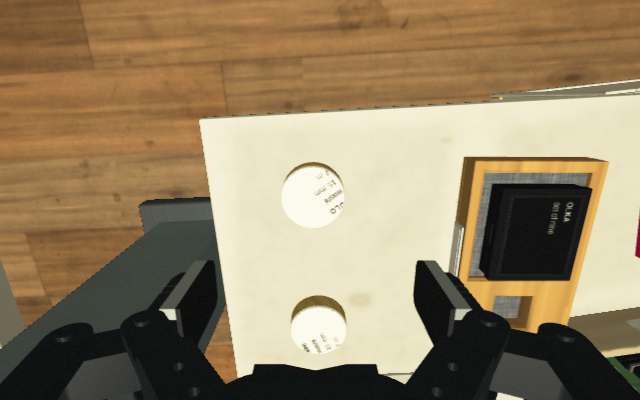

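{"fn": "jog_arm", "kwargs": {
  "slide": [
    [30, 1, -1.5],
    [30, 0, 0],
    [30, 0, 0],
    [18, 0, 0],
    [10, 0, 0],
    [5, 0, 0],
    [3, 0, 0],
    [0, 0, 0]
  ],
  "turn": [0, 0, 0, 0, 0, 0, 0, 0],
  "claw": [-1, -1, -1, -1, -1, -1, -1, -1]
}}

```text
clock: 12.45
tcp_pos: [0.4065, 0.3971, 0.0038]
tcp_rot: [0.019, 0.707, -0.018, 0.707]
contact_force: [-0.1, 0.1, 0.2]
grip_width: 0.0852
```

{"fn": "jog_arm", "kwargs": {
  "slide": [
    [0, 0, 0],
    [0, 0, 0],
    [0, 0, 0],
    [0, 0, 0],
    [0, 0, 0],
    [0, 0, 0],
    [0, 0, 0],
    [0, 0, 0]
  ],
  "turn": [0, 0, 0, 0, 0, 0, 0, 0],
  "claw": [1, 1, 1, 1, 1, 1, 1, 1],
  "grip_force": 25
}}

```text
clock: 13.45
tcp_pos: [0.4063, 0.397, 0.004]
tcp_rot: [0.018, 0.707, -0.018, 0.707]
contact_force: [-1.1, -1.7, 6.1]
grip_width: 0.0491
```

```bash
python3 - <<'E'
from h import *
print(read_state()['tcp_pos'])
go(.562,-.065,.25,-.05)
E
```

```text
[0.40631041 0.39699508 0.00398807]
t 13.45 slide [-246.  -453.2  179.6] turn -0.002 or 3.14 jawyaw -0.052 q7 -1.19 xaxis [ 0.001  0.    -1.   ]
 after-turn slide [-246.  -453.6  178.7]
```

{"fn": "jog_arm", "kwargs": {
  "slide": [
    [-15, 0, 0],
    [-45, 0, 0],
    [-50, 0, 0],
    [-50, 0, 0],
    [-50, -10, 5],
    [-36, -30, 15],
    [0, -45, 18],
    [0, -45, 18]
  ],
  "turn": [0, 0, 0, 0, 0, 0, 0, 0],
  "claw": [1, 1, 1, 1, 1, 1, 1, 1]
}}

```text
clock: 14.45
tcp_pos: [0.4557, 0.2633, 0.2509]
tcp_rot: [0.018, 0.706, -0.018, 0.708]
contact_force: [0.9, -0.5, -1.6]
grip_width: 0.0492
```

{"fn": "jog_arm", "kwargs": {
  "slide": [
    [0, -45, 18],
    [0, -45, 18],
    [0, -45, 18],
    [0, -45, 18],
    [0, -45, 18],
    [0, -45, 18],
    [25, -40, 14],
    [40, -13, 2]
  ],
  "turn": [0, 0, 0, 0, 0, 0, 0, 0],
  "claw": [1, 1, 1, 1, 1, 1, 1, 1]
}}

```text
clock: 15.45
tcp_pos: [0.5639, -0.0686, 0.1855]
tcp_rot: [0.02, 0.705, -0.02, 0.708]
contact_force: [-0.6, 0.0, -0.5]
grip_width: 0.0489
```

{"fn": "jog_arm", "kwargs": {
  "slide": [
    [40, 0, 0],
    [40, 0, 0],
    [20, 0, 0],
    [0, 0, 0],
    [0, 0, 0],
    [0, 0, 0],
    [0, 0, 0],
    [0, 0, 0]
  ],
  "turn": [0.05, 0.05, 0, 0, 0, 0, 0, 0],
  "claw": [1, 1, 1, 1, 1, 1, 1, 1]
}}

```text
clock: 16.45
tcp_pos: [0.5626, -0.0649, 0.0848]
tcp_rot: [0.054, 0.705, -0.054, 0.705]
contact_force: [-0.7, -0.0, -0.6]
grip_width: 0.0492
```

```bash
python3 - <<'E'
from h import *
go(.562,-.065,.022,-.15)
print(read_state()['tcp_pos'])
d=get_image('wrist');cv2.imwrite('pics/w5.png',d['frame'][...,::-1])
c,s=np.cos(-.15),np.sin(-.15)
print('exp corners', [(w2pix(d,[.5799+c*x-s*y,-.0676+s*x+c*y,.022])).round(0) for x,y in((-.06,.05),(.06,.05),(.06,-.05),(-.06,-.05))])
np.savez('w5.npz',**d)
E
```

```text
t 16.45 slide [62.8 -0.2 -0.7] turn -0.002 or 3.14 jawyaw -0.152 q7 -0.25 xaxis [ 0.001 -0.    -1.   ]
 after-turn slide [62.8 -0.2 -0.7]
[ 0.56264226 -0.0649048   0.08476378]
exp corners [array([244., 141.]), array([443., 141.]), array([427., 287.]), array([253., 287.])]
```

View pics/w5.png

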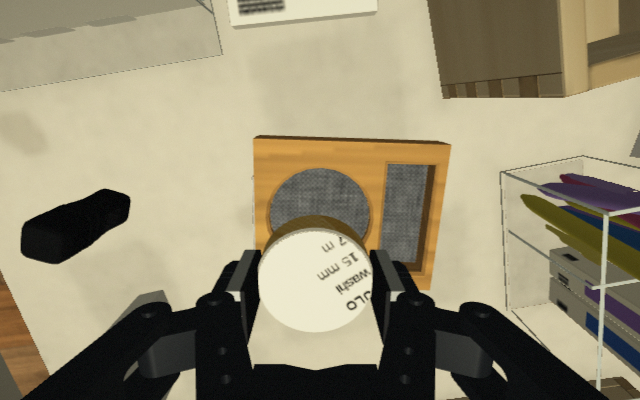

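```bash
python3 - <<'E'
from h import *
d=dict(np.load('w5.npz'))
p=[pix2w(d,u,v,.022)[:2] for u,v in((254,140),(450,146),(435,292))]
print(np.round(p,4)); f=p[1]-p[0]; r=p[1]-p[2]
print(np.hypot(*f),np.hypot(*r),np.arctan2(f[1],f[0]),np.arctan2(r[1],r[0])-np.pi/2,'c',(p[0]+p[2])/2)
print('circ L,R,top',[pix2w(d,u,v,.021)[:2].round(4) for u,v in((269,213),(370,213),(320,167))])
print('slot corners',[pix2w(d,u,v,.021)[:2].round(4) for u,v in((385,162),(436,165),(421,272))])
cv2.imwrite('pics/w5c.png',crop(d,230,470,120,310,3.2))
E
```

```text
[[ 0.534  -0.0095]
 [ 0.6508 -0.031 ]
 [ 0.6369 -0.1309]]
0.11873098447383709 0.10087182810770295 -0.18232378628485152 -0.13821066797763293 c [ 0.58542345 -0.07019427]
circ L,R,top [array([ 0.5339, -0.0569]), array([ 0.5984, -0.0668]), array([ 0.5709, -0.032 ])]
slot corners [array([ 0.6111, -0.035 ]), array([ 0.6421, -0.0417]), array([ 0.6285, -0.1145])]
```

View pics/w5c.png

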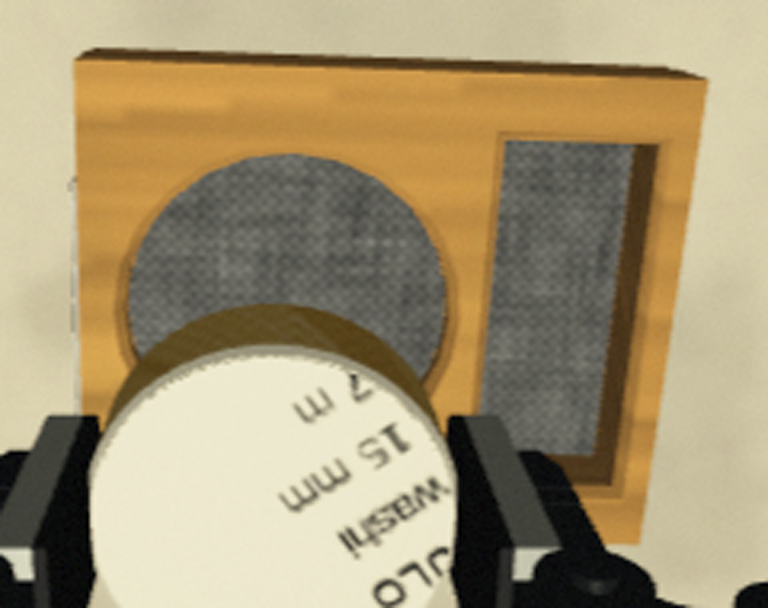

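{"fn": "jog_arm", "kwargs": {
  "slide": [
    [15, -0.5, 3.7],
    [15, 0, 0],
    [15, 0, 0],
    [8, 0, 0],
    [5, 0, 0],
    [3, 0, 0],
    [2, 0, 0],
    [0, 0, 0]
  ],
  "turn": [0, 0, 0, 0, 0, 0, 0, 0],
  "claw": [1, 1, 1, 1, 1, 1, 1, 1]
}}

```text
clock: 17.5
tcp_pos: [0.5662, -0.0659, 0.0215]
tcp_rot: [0.054, 0.705, -0.054, 0.705]
contact_force: [0.5, -0.8, -0.3]
grip_width: 0.0487
```

{"fn": "jog_arm", "kwargs": {
  "slide": [
    [0, 0, 0],
    [0, 0, 0],
    [0, 0, 0],
    [0, 0, 0],
    [-15, 0, 0],
    [-45, 0, 0],
    [-55, 0, 0],
    [-55, 0, 0]
  ],
  "turn": [0, 0, 0, 0, 0, 0, 0, 0],
  "claw": [-1, -1, -1, -1, -1, -1, -1, -1]
}}

```text
clock: 18.5
tcp_pos: [0.5659, -0.0658, 0.1942]
tcp_rot: [0.054, 0.705, -0.054, 0.705]
contact_force: [0.7, -0.2, -0.1]
grip_width: 0.0856
```

{"fn": "jog_arm", "kwargs": {
  "slide": [
    [-45, 10, -7],
    [-15, 43, -29],
    [0, 43, -29],
    [0, 43, -29],
    [0, 43, -29],
    [0, 43, -29],
    [0, 43, -29],
    [0, 41.5, -27.5]
  ],
  "turn": [0, 0, 0, 0, 0, 0, 0, 0],
  "claw": [-1, -1, -1, -1, -1, -1, -1, -1]
}}

```text
clock: 19.5
tcp_pos: [0.4057, 0.2732, 0.2527]
tcp_rot: [0.054, 0.704, -0.053, 0.706]
contact_force: [0.9, 0.6, 0.8]
grip_width: 0.085
```

{"fn": "jog_arm", "kwargs": {
  "slide": [
    [40, 0, 0],
    [50, 0, 0],
    [50, 0, 0],
    [0, 0, 0],
    [0, 0, 0],
    [0, 0, 0],
    [0, 0, 0],
    [0, 0, 0]
  ],
  "turn": [0, 0, 0, 0, 0, 0, 0, 0],
  "claw": [-1, -1, -1, -1, -1, -1, -1, -1]
}}

```text
clock: 20.5
tcp_pos: [0.4072, 0.2717, 0.1121]
tcp_rot: [0.054, 0.705, -0.054, 0.705]
contact_force: [0.0, 0.1, -0.4]
grip_width: 0.0855
```

```bash
python3 - <<'E'
from h import *
print(read_state()['tcp_pos'])
go(.406,.271,.004,-.15)
d=get_image('wrist')
g=cv2.cvtColor(d['frame'],cv2.COLOR_RGB2HSV)
e=w2pix(d,[.406,.271,.018]);print('exp',e)
c=cv2.HoughCircles(cv2.GaussianBlur(cv2.cvtColor(d['frame'],cv2.COLOR_RGB2GRAY),(5,5),1),cv2.HOUGH_GRADIENT,1,30,param1=100,param2=20,minRadius=22,maxRadius=50)
for x in c[0][:8]: print(x, pix2w(d,x[0],x[1],.018).round(4))
E
```

```text
[0.4071972  0.27172019 0.11210497]
t 20.5 slide [108.1  -1.   -1.2] turn -0.002 or 3.139 jawyaw -0.152 q7 -0.97 xaxis [ 0.001  0.    -1.   ]
 after-turn slide [108.1  -1.   -1.2]
exp [313.37677354 205.43020901]
[312.5 200.5  34.9] [0.4059 0.2748 0.018 ]
```

{"fn": "jog_arm", "kwargs": {
  "slide": [
    [25, 2.5, -1.5],
    [30, 0, 0],
    [25, 0, 0],
    [12, 0, 0],
    [8, 0, 0],
    [5, 0, 0],
    [3, 0, 0],
    [0, 0, 0]
  ],
  "turn": [0, 0, 0, 0, 0, 0, 0, 0],
  "claw": [-1, -1, -1, -1, -1, -1, -1, -1]
}}

```text
clock: 21.55
tcp_pos: [0.4058, 0.2744, 0.0036]
tcp_rot: [0.054, 0.705, -0.054, 0.705]
contact_force: [-1.0, 0.3, -0.2]
grip_width: 0.0853
```

{"fn": "jog_arm", "kwargs": {
  "slide": [
    [0, 0, 0],
    [0, 0, 0],
    [0, 0, 0],
    [0, 0, 0],
    [0, 0, 0],
    [0, 0, 0],
    [0, 0, 0],
    [0, 0, 0]
  ],
  "turn": [0, 0, 0, 0, 0, 0, 0, 0],
  "claw": [1, 1, 1, 1, 1, 1, 1, 1]
}}

```text
clock: 22.55
tcp_pos: [0.4059, 0.2743, 0.0039]
tcp_rot: [0.054, 0.705, -0.054, 0.705]
contact_force: [-1.5, -1.3, 4.8]
grip_width: 0.049
```

{"fn": "jog_arm", "kwargs": {
  "slide": [
    [-15, 0, 0],
    [-45, 0, 0],
    [-50, 0, 0],
    [-50, 0, 0],
    [-50, 0, 0],
    [-40, -30, 20],
    [0, -45, 30],
    [0, -45, 30]
  ],
  "turn": [0, 0, 0, 0, 0, 0, 0, 0],
  "claw": [1, 1, 1, 1, 1, 1, 1, 1]
}}

```text
clock: 23.55
tcp_pos: [0.4671, 0.1427, 0.2552]
tcp_rot: [0.053, 0.704, -0.053, 0.706]
contact_force: [1.1, -1.1, -1.0]
grip_width: 0.0487
```

{"fn": "jog_arm", "kwargs": {
  "slide": [
    [0, -45, 30],
    [0, -45, 30],
    [0, -45, 30],
    [0, -40, 30],
    [0, -15, 8],
    [0, 0, 0],
    [0, 0, 0],
    [0, 0, 0]
  ],
  "turn": [0, 0, 0, 0, 0, 0, 0, 0],
  "claw": [1, 1, 1, 1, 1, 1, 1, 1]
}}

```text
clock: 24.55
tcp_pos: [0.5641, -0.0616, 0.2538]
tcp_rot: [0.053, 0.705, -0.053, 0.705]
contact_force: [-0.7, -0.4, 0.2]
grip_width: 0.0488
```

```bash
python3 - <<'E'
from h import *
print(read_state()['tcp_pos'])
go(.5662,-.0659,.10,-.15)
d=get_image('wrist');cv2.imwrite('pics/w6.png',d['frame'][...,::-1]);np.savez('w6.npz',**d)
print(w2pix(d,[.5662,-.0659,.034]))
E
```

```text
[ 0.56409093 -0.06163577  0.25384993]
t 24.55 slide [153.8  -4.    2.6] turn 0.001 or -3.141 jawyaw -0.149 q7 -0.2 xaxis [ 0.001  0.    -1.   ]
 after-turn slide [153.8  -4.    2.6]
[317.31948532 173.19727399]
```

View pics/w6.png

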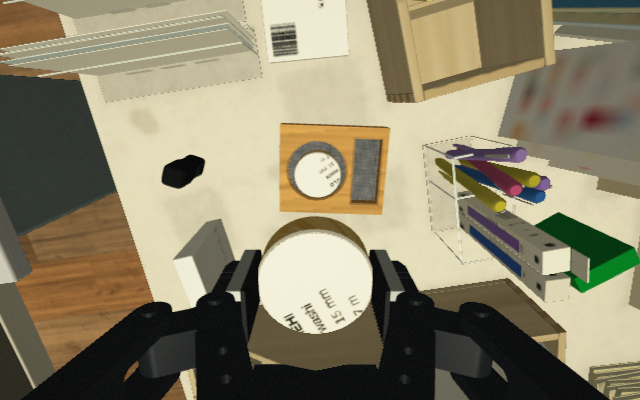

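{"fn": "jog_arm", "kwargs": {
  "slide": [
    [40, -4.5, 2.5],
    [50, 0, 0],
    [50, 0, 0],
    [40, 0, 0],
    [20, 0, 0],
    [8, 0, 0],
    [4, 0, 0],
    [0, 0, 0]
  ],
  "turn": [0, 0, 0, 0, 0, 0, 0, 0],
  "claw": [1, 1, 1, 1, 1, 1, 1, 1]
}}

```text
clock: 25.6
tcp_pos: [0.5667, -0.0684, 0.0421]
tcp_rot: [0.054, 0.705, -0.054, 0.706]
contact_force: [-0.3, -0.5, -0.5]
grip_width: 0.0486
```

```bash
python3 - <<'E'
from h import *
go(.5662,-.0664,.0395,-.15)
E
```

```text
t 25.6 slide [ 2.6  1.9 -0.8] turn -0.002 or 3.14 jawyaw -0.152 q7 -0.27 xaxis [ 0.001 -0.    -1.   ]
 after-turn slide [ 2.6  1.9 -0.8]
```

{"fn": "jog_arm", "kwargs": {
  "slide": [
    [2, 1.9, -0.5],
    [1, 0, 0],
    [0, 0, 0],
    [0, 0, 0],
    [0, 0, 0],
    [0, 0, 0],
    [0, 0, 0],
    [0, 0, 0]
  ],
  "turn": [0, 0, 0, 0, 0, 0, 0, 0],
  "claw": [1, 1, 1, 1, -1, -1, -1, -1]
}}

```text
clock: 26.6
tcp_pos: [0.5659, -0.0665, 0.0383]
tcp_rot: [0.054, 0.705, -0.054, 0.705]
contact_force: [0.2, -0.9, 0.4]
grip_width: 0.0853
```

{"fn": "jog_arm", "kwargs": {
  "slide": [
    [-20, 0, 0],
    [-50, 0, 0],
    [-50, 0, 0],
    [-30, 0, 0],
    [0, -16, -35],
    [0, -16, -35],
    [0, -16, -35],
    [0, -16, -36]
  ],
  "turn": [0, 0, -0.115, -0.115, 0, 0, 0, 0],
  "claw": [-1, -1, -1, -1, -1, -1, -1, -1]
}}

```text
clock: 27.6
tcp_pos: [0.4292, -0.1418, 0.1884]
tcp_rot: [-0.028, 0.706, 0.028, 0.707]
contact_force: [0.4, -0.1, 0.5]
grip_width: 0.0854
```

{"fn": "jog_arm", "kwargs": {
  "slide": [
    [0, 0, 0],
    [0, 0, 0],
    [0, 0, 0],
    [0, 0, 0],
    [0, 0, 0],
    [0, 0, 0],
    [0, 0, 0],
    [0, 0, 0]
  ],
  "turn": [0, 0, 0, 0, 0, 0, 0, 0],
  "claw": [-1, -1, -1, -1, -1, -1, -1, -1]
}}

```text
clock: 28.6
tcp_pos: [0.4304, -0.1413, 0.1883]
tcp_rot: [-0.028, 0.707, 0.028, 0.707]
contact_force: [-0.5, 1.1, -0.9]
grip_width: 0.0852
```

```bash
python3 - <<'E'
from h import *
print(read_state()['tcp_pos'])
go(.4284,-.1424,.08,.078)
d=get_image('wrist');cv2.imwrite('pics/w7.png',d['frame'][...,::-1]);np.savez('w7.npz',**d)
c,s=np.cos(.078),np.sin(.078)
print('exp', [(w2pix(d,[.4284+c*x-s*y,-.1424+s*x+c*y,.105])).round(0) for x,y in((-.01,.03),(.01,.03),(.01,-.03),(-.01,-.03))],w2pix(d,[.5662,-.0664,.052]),w2pix(d,[.4211,-.0409,.068]))
E
```

```text
[ 0.43037421 -0.14133971  0.18831725]
t 28.6 slide [108.3  -0.9  -2.1] turn 0.0 or -3.142 jawyaw 0.078 q7 0.3 xaxis [ 0.  0. -1.]
 after-turn slide [108.3  -0.9  -2.1]
exp [array([297., 168.]), array([327., 168.]), array([326., 249.]), array([298., 249.])] [491.57966097 111.88881413] [312.98899024  60.18227892]
```

View pics/w7.png

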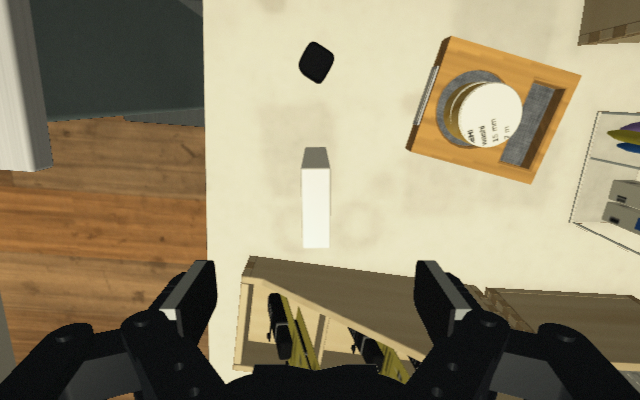

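{"fn": "jog_arm", "kwargs": {
  "slide": [
    [25, -0.5, 0.8],
    [30, 0, 0],
    [28, 0, 0],
    [15, 0, 0],
    [10, 0, 0],
    [5, 0, 0],
    [0, 0, 0],
    [0, 0, 0]
  ],
  "turn": [0, 0, 0, 0, 0, 0, 0, 0],
  "claw": [-1, -1, -1, -1, -1, -1, -1, -1]
}}

```text
clock: 29.65
tcp_pos: [0.4317, -0.1419, 0.076]
tcp_rot: [-0.028, 0.706, 0.027, 0.707]
contact_force: [0.4, -0.6, 0.5]
grip_width: 0.0856
```

{"fn": "jog_arm", "kwargs": {
  "slide": [
    [0, 0, 0],
    [0, 0, 0],
    [0, 0, 0],
    [0, 0, 0],
    [0, 0, 0],
    [0, 0, 0],
    [0, 0, 0],
    [0, 0, 0]
  ],
  "turn": [0, 0, 0, 0, 0, 0, 0, 0],
  "claw": [1, 1, 1, 1, 1, 1, 1, 1],
  "grip_force": 25
}}

```text
clock: 30.65
tcp_pos: [0.4313, -0.1418, 0.0754]
tcp_rot: [-0.028, 0.706, 0.028, 0.707]
contact_force: [-0.2, -0.5, 2.7]
grip_width: 0.0201
```

```bash
python3 - <<'E'
from h import *
go(.621,-.075,.18,-.16)
print(read_state()['tcp_pos'],read_state()['grip_width'])
E
```

```text
t 30.65 slide [-104.5   51.8  194.4] turn 0.238 or -2.903 jawyaw 0.078 q7 0.23 xaxis [ 0. -0. -1.]
 after-turn slide [-104.5   96.2  176.7]
[ 0.43130958 -0.1417857   0.07542835] 0.020092513853184137
```

{"fn": "jog_arm", "kwargs": {
  "slide": [
    [-15, 0, 0],
    [-40, 0, 0],
    [-40, 0, 0],
    [-20, 0, 0],
    [0, 24, 44],
    [0, 24, 44],
    [0, 24, 44],
    [0, 24, 44]
  ],
  "turn": [0, 0, 0.119, 0.119, 0, 0, 0, 0],
  "claw": [1, 1, 1, 1, 1, 1, 1, 1]
}}

```text
clock: 31.65
tcp_pos: [0.6216, -0.0748, 0.1912]
tcp_rot: [0.057, 0.705, -0.057, 0.705]
contact_force: [0.8, 0.3, -0.1]
grip_width: 0.02
```

{"fn": "jog_arm", "kwargs": {
  "slide": [
    [20, 0, 0],
    [30, 0, 0],
    [20, 0, 0],
    [0, 0, 0],
    [0, 0, 0],
    [0, 0, 0],
    [0, 0, 0],
    [0, 0, 0]
  ],
  "turn": [0, 0, 0, 0, 0, 0, 0, 0],
  "claw": [1, 1, 1, 1, 1, 1, 1, 1]
}}

```text
clock: 32.65
tcp_pos: [0.6204, -0.075, 0.1207]
tcp_rot: [0.056, 0.705, -0.056, 0.705]
contact_force: [0.4, 0.4, -0.6]
grip_width: 0.0203
```

```bash
python3 - <<'E'
from h import *
go(.621,-.075,.083,-.16)
print(read_state()['tcp_pos'])
d=get_image('wrist');cv2.imwrite('pics/w8.png',d['frame'][...,::-1]);np.savez('w8.npz',**d)
c,s=np.cos(-.16),np.sin(-.16)
print('exp slot', [(w2pix(d,[.621+c*x-s*y,-.075+s*x+c*y,.022])).round(0) for x,y in((-.015,.037),(.015,.037),(.015,-.037),(-.015,-.037))])
E
```

```text
t 32.65 slide [37.7  0.1  0.6] turn 0.0 or -3.142 jawyaw -0.16 q7 -0.27 xaxis [ 0.001 -0.    -1.   ]
 after-turn slide [37.7  0.1  0.6]
[ 0.6203728  -0.07504335  0.12074557]
exp slot [array([295., 153.]), array([337., 153.]), array([335., 247.]), array([296., 247.])]
```

View pics/w8.png

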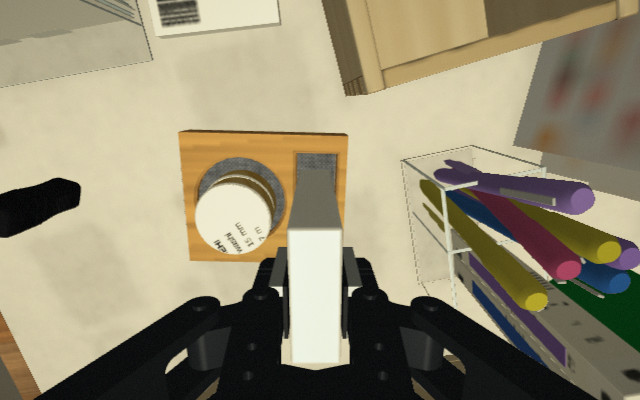

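{"fn": "jog_arm", "kwargs": {
  "slide": [
    [10, 0, 0.5],
    [8, 0, 0],
    [7, 0, 0],
    [6, 0, 0],
    [4, 0, 0],
    [2.5, 0, 0],
    [0, 0, 0],
    [0, 0, 0]
  ],
  "turn": [0, 0, 0, 0, 0, 0, 0, 0],
  "claw": [1, 1, 1, 1, 1, 1, 1, 1]
}}

```text
clock: 33.7
tcp_pos: [0.6209, -0.0751, 0.0831]
tcp_rot: [0.057, 0.705, -0.056, 0.705]
contact_force: [-0.2, -0.5, 0.0]
grip_width: 0.02
```

{"fn": "jog_arm", "kwargs": {
  "slide": [
    [1, 0, 0],
    [0, 0, 0],
    [0, 0, 0],
    [0, 0, 0],
    [0, 0, 0],
    [-20, 0, 0],
    [-50, 0, 0],
    [-50, 0, 0]
  ],
  "turn": [0, 0, 0, 0, 0, 0, 0, 0],
  "claw": [1, -0.2, -0.2, -0.2, -0.2, -0.2, -0.2, -0.2]
}}

```text
clock: 34.7
tcp_pos: [0.6207, -0.075, 0.2046]
tcp_rot: [0.057, 0.705, -0.056, 0.705]
contact_force: [0.3, -0.2, 0.8]
grip_width: 0.0513
```

{"fn": "jog_arm", "kwargs": {
  "slide": [
    [0, 0, 0],
    [0, 0, 0],
    [0, -12, -40],
    [0, -12, -40],
    [0, -12, -40],
    [0, -12, -40],
    [0, -5, -32],
    [0, 0, 0]
  ],
  "turn": [0.135, 0.135, 0, 0, 0, 0, 0, 0],
  "claw": [-0.2, -0.2, -0.2, -0.2, -1, -1, -1, -1]
}}

```text
clock: 35.7
tcp_pos: [0.4231, -0.0427, 0.2035]
tcp_rot: [0.15, 0.69, -0.151, 0.692]
contact_force: [0.6, -0.1, -0.1]
grip_width: 0.0852
```

{"fn": "jog_arm", "kwargs": {
  "slide": [
    [20, 0, 0],
    [30, 0, 0],
    [20, 0, 0],
    [0, 0, 0],
    [0, 0, 0],
    [0, 0, 0],
    [0, 0, 0],
    [0, 0, 0]
  ],
  "turn": [0, 0, 0, 0, 0, 0, 0, 0],
  "claw": [-1, -1, -1, -1, -1, -1, -1, -1]
}}

```text
clock: 36.7
tcp_pos: [0.4243, -0.0433, 0.1322]
tcp_rot: [0.151, 0.691, -0.151, 0.691]
contact_force: [0.2, -0.5, 0.8]
grip_width: 0.0853
```

```bash
python3 - <<'E'
from h import *
print(read_state()['tcp_pos'])
go(.423,-.042,.038,-.43)
d=get_image('wrist');np.savez('w9.npz',**d);cv2.imwrite('pics/w9.png',d['frame'][...,::-1])
c,s=np.cos(-.43),np.sin(-.43)
print('exp', [(w2pix(d,[.423+c*x-s*y,-.042+s*x+c*y,.068])).round(0) for x,y in((-.0115,.0115),(.0115,.0115),(.0115,-.0115),(-.0115,-.0115))])
E
```

```text
[ 0.42430816 -0.0432983   0.13215041]
t 36.7 slide [94.1  0.6 -1.8] turn -0.0 or 3.142 jawyaw -0.43 q7 -0.43 xaxis [ 0.001 -0.    -1.   ]
 after-turn slide [94.1  0.6 -1.8]
exp [array([294., 200.]), array([330., 200.]), array([330., 234.]), array([295., 234.])]
```

View pics/w9.png

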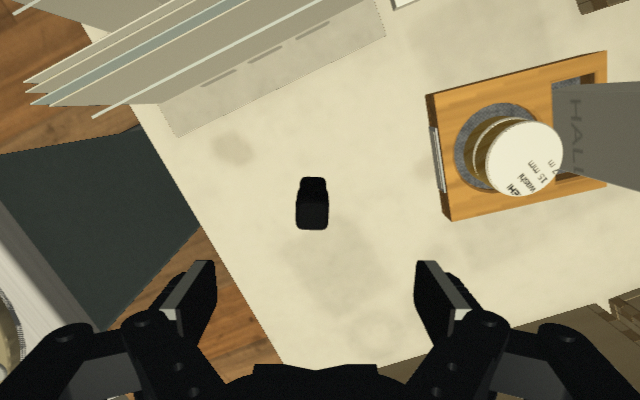

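{"fn": "jog_arm", "kwargs": {
  "slide": [
    [20, 0.3, -1.5],
    [25, 0, 0],
    [22, 0, 0],
    [12, 0, 0],
    [10, 0, 0],
    [5, 0, 0],
    [0, 0, 0],
    [0, 0, 0]
  ],
  "turn": [0, 0, 0, 0, 0, 0, 0, 0],
  "claw": [-1, -1, -1, -1, -1, -1, -1, -1]
}}

```text
clock: 37.75
tcp_pos: [0.4233, -0.0424, 0.0383]
tcp_rot: [0.151, 0.691, -0.151, 0.691]
contact_force: [-0.6, 0.7, -0.1]
grip_width: 0.0857
```

{"fn": "jog_arm", "kwargs": {
  "slide": [
    [0, 0, 0],
    [0, 0, 0],
    [0, 0, 0],
    [0, 0, 0],
    [0, 0, 0],
    [0, 0, 0],
    [0, 0, 0],
    [0, 0, 0]
  ],
  "turn": [0, 0, 0, 0, 0, 0, 0, 0],
  "claw": [1, 1, 1, 1, 1, 1, 1, 1],
  "grip_force": 30
}}

```text
clock: 38.75
tcp_pos: [0.423, -0.0424, 0.038]
tcp_rot: [0.151, 0.691, -0.151, 0.691]
contact_force: [-1.6, 0.3, 4.1]
grip_width: 0.0228
```

```bash
python3 - <<'E'
from h import *
# wide block hole from w4 (block seen unloaded at hole) and expected
d=dict(np.load('w4.npz'))
cv2.imwrite('pics/w4c.png',crop(d,445,625,145,345,2.9))
c,s=np.cos(-.053),np.sin(-.053)
for X,Y in((.573,.3333),(.576,.336)): print([(w2pix(d,[X+c*x-s*y,Y+s*x+c*y,.022])).round(0) for x,y in((-.05,.08),(.05,.08),(.05,-.08),(-.05,-.08),(0,-.052))])
go(.5735,.284,.28,-.053)
print(read_state()['tcp_pos'],read_state()['grip_width'])
E
```

```text
[array([471., 164.]), array([605., 164.]), array([560., 342.]), array([447., 343.]), array([509., 315.])]
[array([476., 161.]), array([610., 161.]), array([564., 340.]), array([451., 340.]), array([513., 313.])]
t 38.75 slide [-242.   359.4    0.8] turn -0.377 or 2.765 jawyaw -0.43 q7 -0.52 xaxis [ 0. -0. -1.]
 after-turn slide [-242.   333.9  133. ]
[ 0.4230328  -0.04239646  0.0379667 ] 0.022821045065261395
```

View pics/w4c.png

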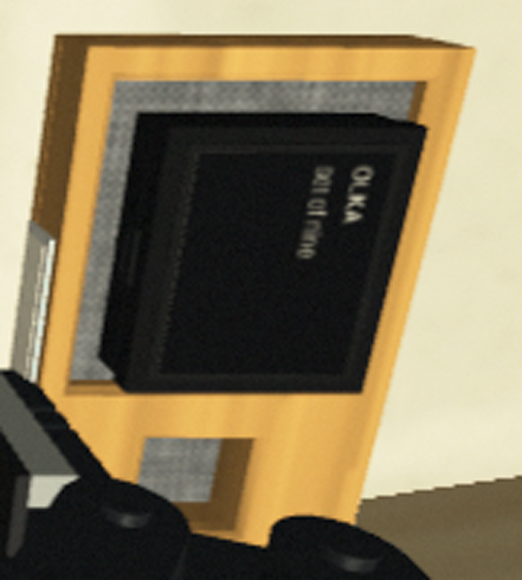

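{"fn": "jog_arm", "kwargs": {
  "slide": [
    [-15, 0, 0],
    [-45, 0, 0],
    [-50, 0, 0],
    [-50, 0, 0],
    [-50, 0, 0],
    [-22, 0, 0],
    [0, 35, 14],
    [0, 45, 18]
  ],
  "turn": [0, 0, 0, -0.1, -0.14, -0.137, 0, 0],
  "claw": [1, 1, 1, 1, 1, 1, 1, 1]
}}

```text
clock: 39.75
tcp_pos: [0.4593, 0.0359, 0.2711]
tcp_rot: [0.019, 0.706, -0.02, 0.707]
contact_force: [1.0, 0.4, -0.7]
grip_width: 0.0225
```

{"fn": "jog_arm", "kwargs": {
  "slide": [
    [0, 45, 18],
    [0, 45, 18],
    [0, 45, 18],
    [0, 45, 18],
    [0, 45, 18],
    [0, 29, 11],
    [0, 0, 0],
    [0, 0, 0]
  ],
  "turn": [0, 0, 0, 0, 0, 0, 0, 0],
  "claw": [1, 1, 1, 1, 1, 1, 1, 1]
}}

```text
clock: 40.75
tcp_pos: [0.5732, 0.2836, 0.2702]
tcp_rot: [0.019, 0.707, -0.019, 0.707]
contact_force: [-0.4, -0.3, -0.8]
grip_width: 0.0221
```

{"fn": "jog_arm", "kwargs": {
  "slide": [
    [30, 0, 0],
    [50, 0, 0],
    [50, 0, 0],
    [30, 0, 0],
    [15, 0, 0],
    [0, 0, 0],
    [0, 0, 0],
    [0, 0, 0]
  ],
  "turn": [0, 0, 0, 0, 0, 0, 0, 0],
  "claw": [1, 1, 1, 1, 1, 1, 1, 1]
}}

```text
clock: 41.75
tcp_pos: [0.5741, 0.2846, 0.0965]
tcp_rot: [0.019, 0.706, -0.018, 0.708]
contact_force: [0.7, 1.3, -0.1]
grip_width: 0.0225
```

```bash
python3 - <<'E'
from h import *
go(.573,.2845,.046,-.053)
print(read_state()['tcp_pos'])
d=get_image('wrist');cv2.imwrite('pics/w10.png',d['frame'][...,::-1])
c,s=np.cos(-.053),np.sin(-.053)
print('exp hole',[(w2pix(d,[.573+c*x-s*y,.2845+s*x+c*y,.022])).round(0) for x,y in((-.016,.016),(.016,.016),(.016,-.016),(-.016,-.016))])
E
```

```text
t 41.75 slide [50.5 -0.2 -1.2] turn -0.0 or 3.142 jawyaw -0.053 q7 -0.83 xaxis [ 0.002  0.001 -1.   ]
 after-turn slide [50.5 -0.2 -1.2]
[0.57412775 0.28461144 0.09651414]
exp hole [array([289., 191.]), array([337., 191.]), array([336., 235.]), array([290., 235.])]
```

View pics/w10.png

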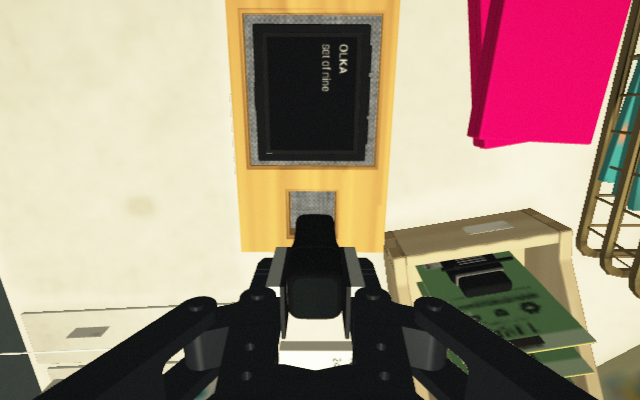

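{"fn": "jog_arm", "kwargs": {
  "slide": [
    [15, 0, -1],
    [12, 0, 0],
    [8, 0, 0],
    [6, 0, 0],
    [5, 0, 0],
    [3, 0, 0],
    [1.5, 0, 0],
    [0, 0, 0]
  ],
  "turn": [0, 0, 0, 0, 0, 0, 0, 0],
  "claw": [1, 1, 1, 1, 1, 1, 1, 1]
}}

```text
clock: 42.8
tcp_pos: [0.5724, 0.2842, 0.0444]
tcp_rot: [0.019, 0.707, -0.019, 0.707]
contact_force: [-0.4, 0.7, -0.9]
grip_width: 0.0221
```

{"fn": "jog_arm", "kwargs": {
  "slide": [
    [0, 0, 0],
    [0, 0, 0],
    [0, 0, 0],
    [0, 0, 0],
    [-15, 0, 0],
    [-40, 0, 0],
    [-50, 0, 0],
    [-50, 0, 0]
  ],
  "turn": [0, 0, 0, 0, 0, 0, 0, 0],
  "claw": [-0.1, -0.1, -0.1, -0.1, -0.1, -0.1, -0.1, -0.1]
}}

```text
clock: 43.8
tcp_pos: [0.5722, 0.2844, 0.2021]
tcp_rot: [0.019, 0.707, -0.018, 0.707]
contact_force: [0.7, 0.3, 0.4]
grip_width: 0.0473
```

{"fn": "jog_arm", "kwargs": {
  "slide": [
    [-30, -20, -10],
    [-30, -30, -20],
    [0, -30, -20],
    [0, -30, -20],
    [0, -30, -20],
    [0, 0, 0],
    [0, 0, 0],
    [0, 0, 0]
  ],
  "turn": [0, 0, 0, 0, 0, 0, 0, 0],
  "claw": [-0.1, -0.1, -0.1, -0.1, -0.1, -0.1, -0.1, -0.1]
}}

```text
clock: 44.8
tcp_pos: [0.4753, 0.1503, 0.2596]
tcp_rot: [0.019, 0.707, -0.018, 0.707]
contact_force: [0.6, 1.2, -0.2]
grip_width: 0.0471
```

```bash
python3 - <<'E'
from h import *
print(read_state()['tcp_pos'],read_state()['contact_force'])
s=get_image('side');w=get_image('wrist');t=get_image('top')
a=crop(s,215,415,150,310,2);b=cv2.resize(w['frame'][...,::-1],(400,250));e=crop(t,195,360,188,260,4)
c=np.zeros((600,800,3),np.uint8);c[:320,:400]=a;c[:250,400:]=b;c[320:320+280,:660]=e[:280]
cv2.imwrite('pics/fin.png',c)
E
```

```text
[0.47533374 0.15028761 0.25963621] [ 0.56394011  1.16285211 -0.17461968]
```

View pics/fin.png

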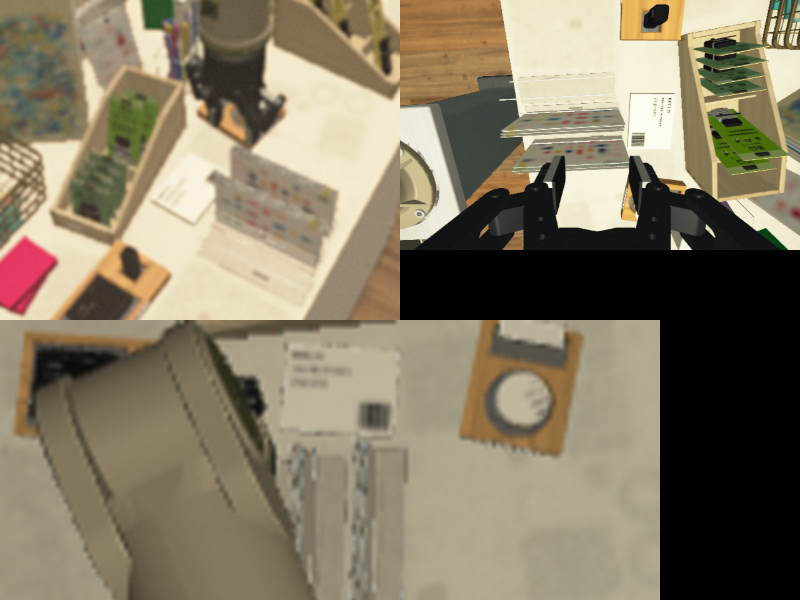

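```bash
python3 - <<'E'
from h import *
d=get_image('top'); g=cv2.cvtColor(d['frame'],cv2.COLOR_RGB2GRAY)
def corners(cx,cy,z,hx,hy,yaw):
    c,s=np.cos(yaw),np.sin(yaw);return [w2pix(d,[cx+c*x-s*y,cy+s*x+c*y,z]).round(1).tolist() for x,y in((hx,hy),(hx,-hy),(-hx,-hy),(-hx,hy))]
print('carton top exp (wrist frame; top cam reads 3mm nearer)',corners(.618,-.0735,.111,.01,.03,-.16))
print(g[184:202,314:344])
E
```

```text
carton top exp (wrist frame; top cam reads 3mm nearer) [[319.5, 186.5], [335.7, 189.3], [334.8, 194.6], [318.6, 191.9]]
[[166 166 167 167 166 167 167 167 166 166 165 165 164 160 157 156 156 155
  155 154 156 157 158 156 155 157 156 155 155 157]
 [167 167 167 167 167 167 168 167 167 166 166 166 164 161 156 155 155 155
  154 155 156 155 155 154 152 153 153 153 154 155]
 [166 164 157 159 159 163 169 169 168 164 162 163 156 163 159 156 154 153
  152 155 156 155 155 154 154 154 153 154 155 155]
 [166 150 118 129 128 142 178 178 173 162 153 157 144 168 161 157 155 148
  153 155 156 156 155 155 154 154 154 155 156 155]
 [163 136 118 119 112 119 183 177 177 177 177 177 183 183 172 168 164 152
  162 164 159 157 151 155 153 153 154 154 155 156]
 [162 127 119 118  95  82 183 176 176 177 176 176 176 176 177 177 178 178
  183 183 172 164 138 153 151 152 154 155 155 155]
 [161 125 120 116  95  97 177 177 176 176 177 177 176 176 176 177 176 177
  177 176 178 177 143 145 142 145 153 155 155 155]
 [156 117 120 113  83 109 163 168 171 180 178 177 177 177 177 176 177 177
  177 177 177 178  96 112 115 1
[... 570 characters left out ...]
 81  82  81  81  82  81
   82  83  84  83  84 106 112 118 150 156 156 156]
 [119 120 116 113 113 104 104  94  94  86  84  88  84  83  81  82  82  82
   81  83  83  81  80 106 113 121 157 153 152 153]
 [120 120 117 120 120 120 115 115 111 108 101 107  99  94  91  89  87  85
   83  81  79  80  92 109 113 128 157 155 155 156]
 [121 118 117 120 120 119 115 114 112 112 112 115 114 109 112 104 104  97
   94  89  86  87 100 109 114 130 159 159 158 158]
 [119 118 117 120 120 119 109 107  95 102 109 104 109 110 110 116 120 117
  112 109 106 102 101 110 115 141 160 159 159 159]
 [119 116 118 119 120 110  90  97 105 128 143 153 154 143 125 110 114 117
  117 115 120 118 115 111 118 152 162 161 160 160]]
```

```bash
python3 -c "
from bench import *
s=read_state();print(s['clock'],s['contact_force'],abs(s['joint_velocities']).max());job_done()"
```

```text
45.0 [-0.32792751 -0.41738235  0.32370895] 0.0047098122719434286
the job is handed in; nothing more can be done
```

I placed all five items and handed the job in at 45 s of the 138 s allowed. The verdict is not reported, so this rests on my own checks.

- **Wide block:** the ink pad lies in the rectangular pocket and looked well centred in the wrist view. The stamp stands upright in the square hole, seen in the last side view.
- **Narrow block:** one tape roll lies in the round pocket and the other on top. The top roll's image position matched the computed one within about 2 px. The carton stands upright in the slot, and the image position of its top matched within about 1 px.
- **Robot at hand-in:** it was still, clear of everything, with forces under 0.5 N. The yellow carton and flat pack were not touched, though I did not re-measure the yellow carton at the end.

**Disagreement between cameras:** the overhead camera placed things about 3 mm nearer the robot than the wrist camera. I used the wrist camera for placing.

**Not seen from the side:** I judged the tapes, pad and carton as sitting on their pocket floors from release heights and camera views. In the last picture the arm hid the narrow block from the side camera and part of the wide block from above.

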